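Index and close the sensor housings

TASK

Close up the three sensor housings on the bench: lift off the red dust caps that are still on and put them, right way up, into the pockets of the white cap tray (one to a pocket), push each housing round in its nest by its cable gland until the slot in its rim faces the yellow mark, and set a blue cover on its mouth so that it sits fully home and level. Leave the spray can, the screwdriver and the parts bin where they are.

Things in the scene. Friction and masses are not known exactly. Their poses are not given: they have to be found in the camera images.
- nest1: Fixed light grey nest plate, 120 x 120 x 6 mm, with four steel pins (10 mm thick, tops 16 mm above the bench, axes 51 mm from the centre, at its corners) that centre a housing with 2 mm play, and a raised yellow mark (13 x 5 mm, top 16 mm above the bench) 47 to 60 mm out along its +x. Origin: centre of the underside. +x points away from the robot, up to 30 degrees either way.
- nest1_mark (a point): On nest1: point 44 mm from the nest's centre along its +x (towards the yellow mark), 42 mm above the bench: where the slot's middle must come (in plan).
- nest2: Fixed light grey nest plate, 120 x 120 x 6 mm, with four steel pins (10 mm thick, tops 16 mm above the bench, axes 51 mm from the centre, at its corners) that centre a housing with 2 mm play, and a raised yellow mark (13 x 5 mm, top 16 mm above the bench) 47 to 60 mm out along its +x. Origin: centre of the underside. +x points away from the robot, up to 30 degrees either way.
- nest2_mark (a point): On nest2: point 44 mm from the nest's centre along its +x (towards the yellow mark), 42 mm above the bench: where the slot's middle must come (in plan).
- nest3: Fixed light grey nest plate, 120 x 120 x 6 mm, with four steel pins (10 mm thick, tops 16 mm above the bench, axes 51 mm from the centre, at its corners) that centre a housing with 2 mm play, and a raised yellow mark (13 x 5 mm, top 16 mm above the bench) 47 to 60 mm out along its +x. Origin: centre of the underside. +x points away from the robot, up to 30 degrees either way.
- nest3_mark (a point): On nest3: point 44 mm from the nest's centre along its +x (towards the yellow mark), 42 mm above the bench: where the slot's middle must come (in plan).
- housing1: Loose round aluminium sensor housing, 0.35 to 0.6 kg, 88 mm wide, 42 mm high, standing in nest1. Origin: centre of the underside, 6 mm above the bench. Mouth on top 60 mm wide, 16 mm deep; rim 14 mm thick with a slot at +x. Black cable gland at -x, a lug to push: 18 mm thick, axis 28 mm above the origin, 44 to 66 mm from the centre.
- housing1_slot (a point): On housing1: middle of the 15 mm wide slot through its rim, 44 mm from the centre along its +x, 36 mm above its origin, across from the gland. At the start 25 to 75 degrees off the mark, either way. A push of a few newtons on the gland slides the housing round in its nest; it stays where it is left. Too wide to grip.
- housing2: Loose round aluminium sensor housing, 0.35 to 0.6 kg, 88 mm wide, 42 mm high, standing in nest2. Origin: centre of the underside, 6 mm above the bench. Mouth on top 60 mm wide, 16 mm deep; rim 14 mm thick with a slot at +x. Black cable gland at -x, a lug to push: 18 mm thick, axis 28 mm above the origin, 44 to 66 mm from the centre.
- housing2_slot (a point): On housing2: middle of the 15 mm wide slot through its rim, 44 mm from the centre along its +x, 36 mm above its origin, across from the gland. At the start 25 to 75 degrees off the mark, either way. A push of a few newtons on the gland slides the housing round in its nest; it stays where it is left. Too wide to grip.
- housing3: Loose round aluminium sensor housing, 0.35 to 0.6 kg, 88 mm wide, 42 mm high, standing in nest3. Origin: centre of the underside, 6 mm above the bench. Mouth on top 60 mm wide, 16 mm deep; rim 14 mm thick with a slot at +x. Black cable gland at -x, a lug to push: 18 mm thick, axis 28 mm above the origin, 44 to 66 mm from the centre.
- housing3_slot (a point): On housing3: middle of the 15 mm wide slot through its rim, 44 mm from the centre along its +x, 36 mm above its origin, across from the gland. At the start 25 to 75 degrees off the mark, either way. A push of a few newtons on the gland slides the housing round in its nest; it stays where it is left. Too wide to grip.
- cap1: Loose red plastic dust cap, 40 g, resting in the mouth of housing1 with no catch (absent if that housing has none). Origin: centre of the underside, 35 mm above the housing's. Upward from it: plug 52 mm wide, 7 mm deep; disc 72 mm wide, 4 mm thick; grip tab 32 mm along x, 10 mm along y, 25 mm high (11 to 36 mm above the origin). All caps are alike.
- cap2: Loose red plastic dust cap, 40 g, resting in the mouth of housing2 with no catch (absent if that housing has none). Origin: centre of the underside, 35 mm above the housing's. Upward from it: plug 52 mm wide, 7 mm deep; disc 72 mm wide, 4 mm thick; grip tab 32 mm along x, 10 mm along y, 25 mm high (11 to 36 mm above the origin). All caps are alike.
- cap3: Loose red plastic dust cap, 40 g, resting in the mouth of housing3 with no catch (absent if that housing has none). Origin: centre of the underside, 35 mm above the housing's. Upward from it: plug 52 mm wide, 7 mm deep; disc 72 mm wide, 4 mm thick; grip tab 32 mm along x, 10 mm along y, 25 mm high (11 to 36 mm above the origin). All caps are alike.
- cover1: Loose blue cover, 90 g, on the bench. Origin: centre of the underside. Upward: black plug 52 mm wide, 7 mm deep; blue disc 74 mm wide, 5 mm thick; black round knob 18 mm wide, 12 to 36 mm above the origin. Seated: plug in the mouth (4 mm play all round), disc flat on the rim, origin 35 mm above the housing's. Covers are alike, any fits any housing.
- cover2: Loose blue cover, 90 g, on the bench. Origin: centre of the underside. Upward: black plug 52 mm wide, 7 mm deep; blue disc 74 mm wide, 5 mm thick; black round knob 18 mm wide, 12 to 36 mm above the origin. Seated: plug in the mouth (4 mm play all round), disc flat on the rim, origin 35 mm above the housing's. Covers are alike, any fits any housing.
- cover3: Loose blue cover, 90 g, on the bench. Origin: centre of the underside. Upward: black plug 52 mm wide, 7 mm deep; blue disc 74 mm wide, 5 mm thick; black round knob 18 mm wide, 12 to 36 mm above the origin. Seated: plug in the mouth (4 mm play all round), disc flat on the rim, origin 35 mm above the housing's. Covers are alike, any fits any housing.
- pocket1 (a point): Centre of the floor, 4 mm above the bench, of one of the three pockets of the fixed low white plastic cap tray (271 x 94 mm, 16 mm high, walls 4 mm; pockets about 85 x 86 mm each, side by side 89 mm apart, pocket2 in the middle; the point's x runs along the row). A cap goes in right way up, its plug on the floor.
- pocket2 (a point): Centre of the floor, 4 mm above the bench, of one of the three pockets of the fixed low white plastic cap tray (271 x 94 mm, 16 mm high, walls 4 mm; pockets about 85 x 86 mm each, side by side 89 mm apart, pocket2 in the middle; the point's x runs along the row). A cap goes in right way up, its plug on the floor.
- pocket3 (a point): Centre of the floor, 4 mm above the bench, of one of the three pockets of the fixed low white plastic cap tray (271 x 94 mm, 16 mm high, walls 4 mm; pockets about 85 x 86 mm each, side by side 89 mm apart, pocket2 in the middle; the point's x runs along the row). A cap goes in right way up, its plug on the floor.
- spray_can: Bystander: upright spray can, 52 mm in diameter, 150 mm tall. Origin: centre of its underside.
- screwdriver: Bystander: screwdriver with a red handle, 170 mm long, lying along its x on the bench. Origin: under its middle, at bench height.
- parts_bin: Bystander: open blue parts bin with small hardware, 140 x 100 mm, 55 mm high. Origin: centre of its underside.
Mind the look-alikes: they are no part of the job. Leave any brown or pink look-alike of the cover1 alone.

How it is judged:
By the outcome, as a careful person would: the job done as asked, in the order asked, and still so for the second after the job is handed in, with the robot touching nothing.
Of cap1, cap2, cap3 only 2 to 3 are there at a start; the rules pass over those that are not, and their reading is None.
At some moment in a run one of cover1, cover2, cover3 may be knocked a few centimetres aside while the robot is not near it.
Once in a run the grip may slacken for a moment while it holds something.
It also fails if it takes over 208 s, if anything falls off the work surface, if the arm or the gripper's body presses on something with over 40 N, if the wrist force passes 120 N, or if a joint passes its speed limit or range.

ROBOT

A 6-joint arm with a two-finger parallel gripper is mounted at the origin on the work surface. World frame = base frame: x ahead of the robot, y to its left, z up, the work surface at z = 0. Lengths are in m, angles in rad, forces in N, time in s.
With the tool pointing down it reaches from about 0.275 to 0.825 m from the base axis. Payload 4.9 kg.
Tool frame: the origin (TCP) lies midway between the tips of the shut fingers; the grasp point (between the pads) lies 19 mm behind it; z points along the fingers, y is the line along which they close (so a half turn about z gives the same grasp; the last joint's range is limited). The gripper opens to 85 mm and grips with 20 to 120 N. Pads are 22 mm wide; open, the fingers measure 114 mm over their backs; the gripper's body (76 mm by 85 mm) begins 54 mm behind the grasp point. The pads swing forward as they close: fully open they stand 13 mm farther back than shut.
Start: joints at [-1.354, 0.326, -0.193, 1.052, 0, 1.437], TCP at [0.189, -0.517, 0.231] pointing down, gripper open.
Joint ranges: [-2.65, 2.65], [-0.97, 1.79], [-1.3, 1.35], [-1.93, 2.1], [-1.47, 1.37], [-3.14, 3.14]. Speed limits (rad/s): [2.57, 2.57, 3.14, 3.14, 3.14, 3.14].

INTERFACE

Orientations are given as a rotation vector (axis times angle).
In Python, from plant import robot gives the robot as it stands.
- The arm moves only by the tool carry_out, never from a script. Its argument "plan" is a list that holds one entry, the list of rows, each a list of 5 numbers: the shift along the tool's x, y, z in mm, then the turn about the tool's z in rad, then the finger opening in mm, from 0 to 85.4. In form: [[[tx, ty, tz, turn, fingers], ...]]. A call has 1 to 10 rows; each row is the pose to reach, as a shift and turn from the pose commanded when the call began, along the tool's axes at that moment; what a row does not reach only later rows make up. A row lasts 1/10 s, in which the tool goes at most 50 mm and 8.59 degrees, less where a joint would pass 70% of its speed; a pose out of reach is approached as far as the arm can. A call with a gripper value outside its range is refused whole. The fingers move at their own pace and stop on an object; the grip force is fixed at half the most. Time passes only in rows, so rows that repeat a pose let the fingers close. It gives the time, the measured TCP pose, the force, the opening and the grip force at its end, in the units of the state.
- robot.read_state(): the state, without advancing time (a new reading comes with each control period).
- robot.get_image(name): name is "side" or "top"; returns a dict with "pixels" (480x640x3 uint8, red, green, blue), "K" (3x3 intrinsics, pixels), "k1" (the pictures are not rectified: a ray, as slopes to the right and down, at radius r is drawn at 1 + k1 r^2 times it, then the intrinsics apply), "eye" and "rotation" of the camera in the world. Camera axes: x right, y up, looking along -z (the intrinsics and any distortion apply to the point x, -y, -z); pixel columns grow to the right and rows downward; lengths in m; the calibration is good to about 2 mm. A picture is of the moment at which its call begins. There is no depth.
- robot.sign_off(): hands the job in; it is judged then, once.
Trained networks look in the newest picture that a camera, given by its name, has taken for a name from the list of things; names that differ only in an ending like _2 or _b are one class to them, and where a whole thing is asked for, a point or a joint stands for the part that bears it (a point fixed in the world has none). Each returns a list of dicts, best first, with "conf" (0 to 1); they miss things now and then, are a little off and sometimes report something else, mostly with a low value. They report only what shows in the picture. A call takes as long as a camera call. They do not tell look-alikes from the thing itself.
- robot.recognise(name, camera): "xyz" ([x, y, z] in m, in world coordinates, good to about 4 mm: the middle of the surface that is visible of it).
- robot.trace(name, camera): "mask" (480x640 bool, what is visible of it).
The state is a dict: "t": time; "joints": joint angles; "qvel": joint speeds; "joint_torque": joint torques, N m; "eef_pos": TCP position; "tool_rot": TCP orientation; "ft_force": force on the tool from outside, world axes, zero at the start; "moment": the same for the moment, N m; "opening": opening from 0.0 (shut) to 1.0 (fully open); "grip_force": force on a finger pad.
Only numpy, scipy, OpenCV 4.12 (cv2) and the standard library are available. Lean on these libraries where they do the work, as an engineer would, in place of code of your own. Each camera call takes 0.05 s, during which the arm holds its last target. There are 200 camera calls.

## Working session

There is one attempt and no reset: what is moved stays moved. The work goes in short steps, Python scripts to look and compute and a tool call to move; the robot and the scene stay as the last step left them, time stands still between calls to the robot, and variables do not carry over. Pictures are saved under pics/ and viewed, at most 14 in all, crops included, and the job is handed in when it is done.

Besides the shell and the picture viewer there is one more tool, called by a JSON object that holds its "api" and its "payload". carry_out: Moves the arm, as the interface text tells. Its arguments: {"type":"object","properties":{"plan":{"type":"array"}},"required":["plan"]}

```bash
ls; mkdir -p pics; cat > h.py <<'E'
import numpy as np, cv2
from plant import robot
from scipy.spatial.transform import Rotation as R
def img(c,name=None,crop=None,scale=1):
    d=robot.get_image(c)
    if name:
        p=d["pixels"]
        if crop: p=p[crop[1]:crop[3],crop[0]:crop[2]]
        p=cv2.resize(p,None,fx=scale,fy=scale,interpolation=cv2.INTER_CUBIC)
        cv2.imwrite("pics/"+name+".png",np.ascontiguousarray(p[:,:,::-1]))
    return d
def ray(d,u,v):
    K=d["K"]; x=(u-K[0,2])/K[0,0]; y=(v-K[1,2])/K[1,1]
    a,b=x,y
    for _ in range(20):
        s=1+d["k1"]*(a*a+b*b); a,b=x/s,y/s
    return np.array(d["rotation"])@np.array([a,-b,-1.])
def atz(d,u,v,z):
    r=ray(d,u,v); e=np.array(d["eye"]); return e+r*(z-e[2])/r[2]
def pix(d,P):
    q=np.array(d["rotation"]).T@(np.array(P)-np.array(d["eye"])); a,b=q[0]/-q[2],-q[1]/-q[2]
    s=1+d["k1"]*(a*a+b*b); K=d["K"]; return np.array([K[0,0]*a*s+K[0,2],K[1,1]*b*s+K[1,2]])
def tool():
    s=robot.read_state(); return np.array(s["eef_pos"]),R.from_rotvec(s["tool_rot"]).as_matrix(),s
def shift(P):
    p,M,s=tool(); return np.round(M.T@(np.array(P)-p)*1000,1)
E
python3 - <<'E'
from h import *
for c in("top","side"):
    d=img(c,c+"0"); print(c,d["eye"],d["K"][0,0],d["k1"],np.round(d["rotation"],3).tolist())
p,M,s=tool(); print(p,np.round(M,3).tolist(),s["opening"],s["t"])
for n in "nest1 nest1_mark housing1 housing1_slot cap1 cover1 pocket1 pocket2 pocket3 spray_can screwdriver parts_bin".split():
    for c in ("top","side"):
        print(n,c,[(np.round(r["xyz"],3).tolist(),round(r["conf"],2)) for r in robot.recognise(n,c)])
E
```

```text
pics
top [ 0.43883163 -0.06130127  1.31573185] 562.5981551895903 -0.15946602075998723 [0.083, -0.07, -1.591]
side [-0.07927784  0.72386271  0.73572073] 565.3460957600346 -0.020696412775138187 [0.446, -1.194, -2.208]
[ 0.18890997 -0.51599217  0.23055972] [[0.939, 0.344, -0.0], [0.344, -0.939, 0.002], [0.0, -0.002, -1.0]] 1.0005885110672281 0.1
nest1 top [([0.603, -0.225, 0.008], 0.97), ([0.617, 0.128, 0.006], 0.65), ([0.619, -0.053, 0.008], 0.6)]
nest1 side [([0.596, -0.016, 0.008], 0.83), ([0.581, -0.195, 0.005], 0.76), ([0.587, 0.168, 0.009], 0.71), ([0.62, -0.049, 0.051], 0.57)]
nest1_mark top [([0.603, -0.221, 0.004], 0.8), ([0.61, -0.053, 0.009], 0.37)]
nest1_mark side [([0.582, -0.197, 0.001], 0.57)]
housing1 top [([0.604, 0.116, 0.047], 0.9), ([0.592, -0.214, 0.048], 0.73), ([0.625, -0.067, 0.051], 0.56)]
housing1 side [([0.604, -0.024, 0.041], 0.92), ([0.592, 0.15, 0.037], 0.79), ([0.731, 0.261, 0.096], 0.75), ([0.584, -0.192, 0.038], 0.67), ([0.426, 0.004, 0.013], 0.47)]
housing1_slot top [([0.593, -0.213, 0.047], 0.71), ([0.621, 0.13, 0.05], 0.67), ([0.606, -0.226, 0.054], 0
[... 757 characters left out ...]
cket1 top [([0.474, 0.324, 0.005], 0.56)]
pocket1 side [([0.458, 0.327, 0.006], 0.9), ([0.577, -0.196, 0.009], 0.69)]
pocket2 top [([0.474, 0.324, 0.005], 0.56)]
pocket2 side [([0.458, 0.327, 0.006], 0.9), ([0.577, -0.196, 0.009], 0.69)]
pocket3 top [([0.474, 0.324, 0.005], 0.56)]
pocket3 side [([0.458, 0.327, 0.006], 0.9), ([0.577, -0.196, 0.009], 0.69)]
spray_can top [([0.74, 0.241, 0.138], 0.57)]
spray_can side [([0.729, 0.26, 0.093], 0.9)]
screwdriver top [([0.816, -0.06, 0.023], 0.75)]
screwdriver side [([0.805, -0.056, 0.02], 0.92)]
parts_bin top [([0.549, -0.435, 0.003], 0.79), ([0.605, -0.227, 0.006], 0.73), ([0.61, -0.05, 0.002], 0.37)]
parts_bin side [([0.553, -0.39, 0.032], 0.97)]
```

```bash
sed -i 's/np.array(d\["rotation"\])/R.from_rotvec(d["rotation"]).as_matrix()/g' h.py; python3 -c "
from h import *
d=img('top');print(pix(d,[.44,0,.01]),pix(d,[.44,-.129,.01]),atz(d,*pix(d,[.62,.1,.05]),.05), pix(d,[.549,-.435,0]))"
```

```text
[302.90248651 300.3785728 ] [358.62782841 299.1580779 ] [0.62 0.1  0.05] [485.68645098 249.6474025 ]
```

View pics/top0.png

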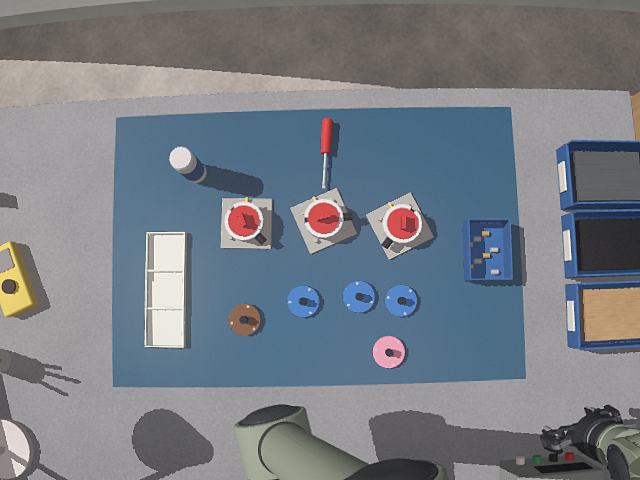

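View pics/side0.png

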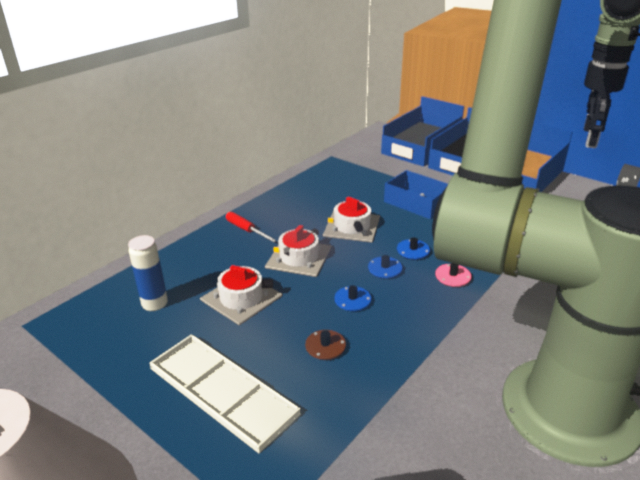

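```bash
python3 - <<'E'
from h import *
img("top","n0",(215,180,440,265),3.5)
img("top","c0",(140,225,430,375),2.7)
E
```

```text
(no output)
```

View pics/n0.png

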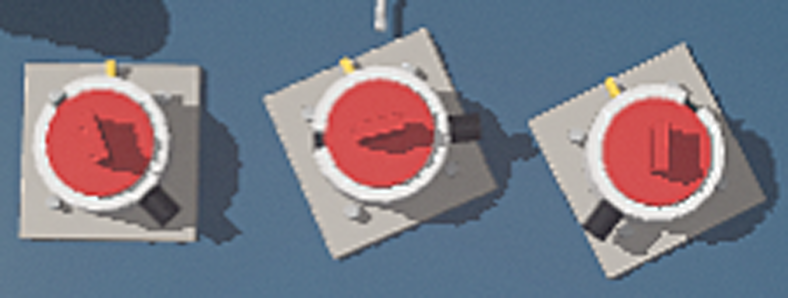

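View pics/c0.png

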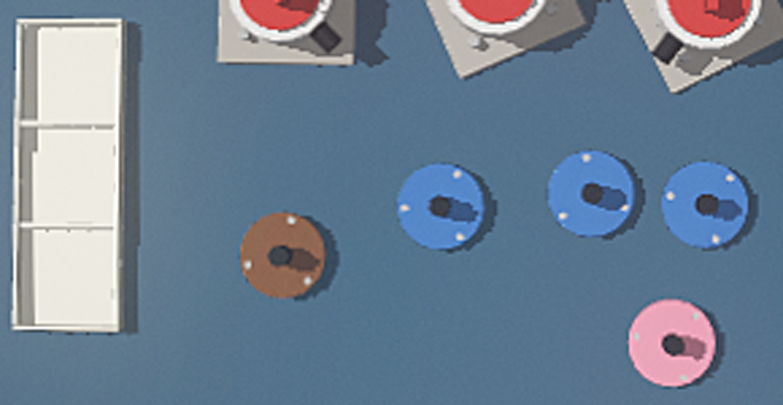

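```bash
python3 - <<'E'
from h import *
d=robot.get_image("top"); e=robot.get_image("side")
f=lambda l,s,o,z:np.array([atz(d,x/s+o[0]-.5+.5/s,y/s+o[1]-.5+.5/s,z)[:2] for x,y in l])
N={'A':[(25,63),(200,67),(195,240),(20,237)],'B':[(264,97),(425,28),(497,187),(337,258)],'C':[(529,119),(684,43),(766,199),(613,277)]}
mk={'A':(111,68),'B':(346,65),'C':(613,87)}
sl={'A':(60,100),'B':(318,140),'C':(691,103)}
gl={'A':(160,203),'B':(465,127),'C':(602,219)}
hs=cv2.cvtColor(d["pixels"],cv2.COLOR_RGB2HSV).astype(int)
red=((hs[...,0]<8)|(hs[...,0]>172))&(hs[...,1]>130)&(hs[...,2]>60)
n,lab,st,cen=cv2.connectedComponentsWithStats(red.astype(np.uint8))
ang=lambda v:np.degrees(np.arctan2(v[1],v[0]))
for k in N:
    c=f(N[k],3.5,(215,180),.006); m=c.mean(0)
    print(k,m.round(4),"sides",[round(np.linalg.norm(c[i]-c[i-1])*1e3) for i in range(4)],"edge ang",[round(ang(c[i]-c[(i+1)%4])%90,1) for i in range(4)])
    M=f([mk[k]],3.5,(215,180),.016)[0]-m; S=f([sl[k]],3.5,(215,180),.046)[0]-m; G=f([gl[k]],3.5,(215,180),.043)[0]-m
    print("  mark",np.linalg.norm(M).round(3),ang(M).round(1),"slot",np.linalg.norm(S).round(3),ang(S).round(1),"gland",np.linalg.norm(G).round(3),ang(G).round(1))
for i in range(1,n):
    if st[i,4]>500:
        pts=np.argwhere(lab==i)[:,::-1].astype(np.float32); (x,y),r=cv2.minEnclosingCircle(pts)
        print("cap",st[i],atz(d,x,y,.052).round(4),r)
t=f([(17,19),(125,18),(122,331),(12,329)],2.7,(140,225),.016); print("tray",t.round(4).tolist(),t.mean(0),[np.linalg.norm(t[i]-t[i-1]) for i in range(4)],ang(t[0]-t[3]))
print("knobs",f([(440,206),(592,193),(706,204)],2.7,(140,225),.036).round(4).tolist())
print("cans",[(q["xyz"]) for q in robot.recognise("spray_can","top")])
T=[d["pixels"][196:244,x-24:x+24] for x in(244,324,403)]
U=[e["pixels"][y-24:y+24,x-24:x+24] for x,y in((239,280),(298,243),(351,213))]
o=np.vstack([np.hstack([cv2.resize(p,(264,264),interpolation=cv2.INTER_CUBIC) for p in q]) for q in(T,U)])
cv2.imwrite("pics/tabs.png",o[:,:,::-1])
E
```

```text
A [0.6247 0.1314] sides [119, 120, 117, 118] edge ang [np.float64(87.1), np.float64(87.7), np.float64(87.7), np.float64(88.3)]
  mark 0.055 -2.8 slot 0.04 42.6 gland 0.055 -136.3
B [ 0.6266 -0.0515] sides [120, 118, 118, 117] edge ang [np.float64(22.2), np.float64(22.6), np.float64(22.7), np.float64(23.2)]
  mark 0.056 23.3 slot 0.041 94.9 gland 0.056 -86.6
C [ 0.6111 -0.231 ] sides [120, 118, 119, 116] edge ang [np.float64(25.0), np.float64(25.5), np.float64(25.5), np.float64(26.2)]
  mark 0.053 25.9 slot 0.039 -37.9 gland 0.057 140.1
cap [308 203  31  30 713] [ 0.626  -0.0509  0.052 ] 15.328600883483887
cap [228 206  31  30 708] [0.6244 0.1312 0.052 ] 15.324302673339844
cap [388 208  30  31 729] [ 0.6102 -0.2312  0.052 ] 15.38620662689209
tray [[0.6083, 0.3702], [0.6067, 0.2728], [0.3358, 0.2765], [0.3379, 0.3743]] [0.47216108 0.32342602] [np.float64(0.2704337290338753), np.float64(0.09739679159421086), np.float64(0.2709368415878929), np.float64(0.09789231756020333)] -0.8830429660563359
knobs [[0.4386, -0.0006], [0.4467, -0.1285], [0.4351, -0.2243]]
cans [[0.7391, 0.2419, 0.1343], [0.6007, -0.2265, 0.0064]]
```

View pics/tabs.png

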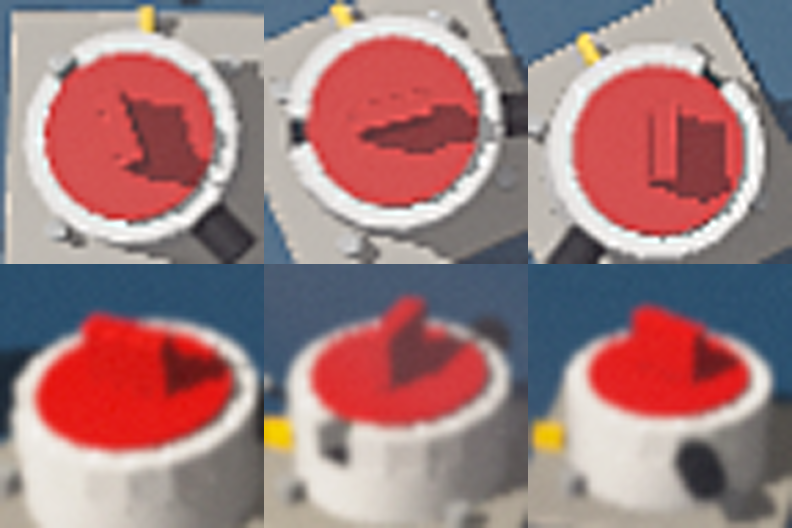

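```bash
python3 - <<'E'
from h import *
d=robot.get_image("top"); e=robot.get_image("side")
caps=[(.6244,.1312,24),(.626,-.051,100),(.6105,-.231,0)]
rows=[]
for D,cs in((d,[(244,220),(324,220),(403,220)]),(e,[(239,270),(298,235),(351,210)])):
    r=[]
    for (X,Y,a),(u,v) in zip(caps,cs):
        p=cv2.resize(D["pixels"][v-24:v+24,u-24:u+24],(264,264),interpolation=cv2.INTER_CUBIC)
        q=np.ascontiguousarray(p); c,s=np.cos(np.radians(a)),np.sin(np.radians(a))
        for z,col in((.052,(0,255,0)),(.077,(255,255,0))):
            P=[pix(D,[X+c*x-s*y,Y+s*x+c*y,z]) for x,y in((.016,.005),(.016,-.005),(-.016,-.005),(-.016,.005))]
            P=[((w-np.array([u-24,v-24])+.5)*5.5) for w in P]
            cv2.polylines(q,[np.int32(P)],True,col,1)
        r.append(q)
    rows.append(np.hstack(r))
cv2.imwrite("pics/ov.png",np.vstack(rows)[:,:,::-1])
E
```

```text
(no output)
```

View pics/ov.png

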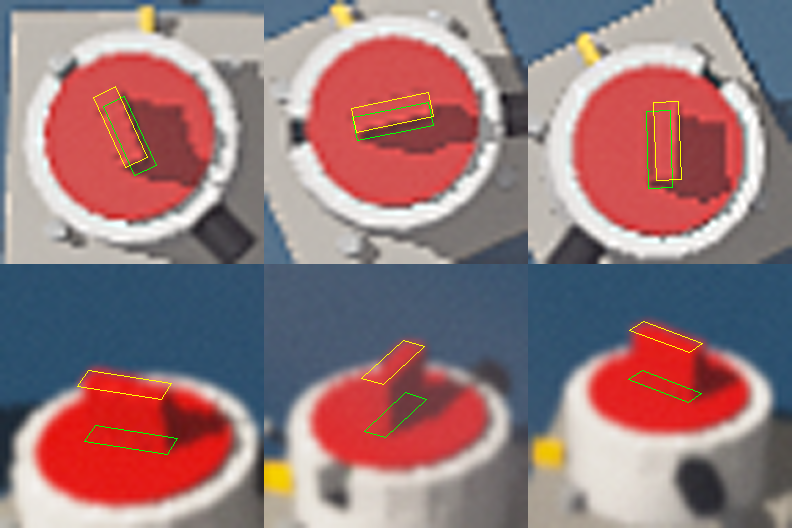

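Look-alikes: blue covers at (305,301), (360,297) and (402,300) are the right ones. Brown at (245,320) and pink at (390,352) are to be left alone. The red screwdriver handle (327,135) is not a cap. Caps are at (245,221), (323,217) and (402,223). The crops and overlay confirm positions and tab angles of 24°, 101° and 0°.

```bash
cat >> h.py <<'E'
def seq(W):
    "each call: list of (x,y,z,angle of tool x in deg); print rows relative to the call's start pose; start = measured pose or W[0] of tuple"
    p,M,s=tool(); a=np.degrees(np.arctan2(M[1,0],M[0,0])); p=p.copy()
    print("t",round(s["t"],1),"at",p.round(4),"ang",round(a,1),"open",round(s["opening"]*85.4,1),"grip",round(s["grip_force"],1),"F",np.round(s["ft_force"],1))
    for call in W:
        for w in call:
            dx,dy=w[0]-p[0],w[1]-p[1]; c,sn=np.cos(np.radians(a)),np.sin(np.radians(a))
            print("  [%.1f, %.1f, %.1f, %.3f]"%(1e3*(c*dx+sn*dy),1e3*(sn*dx-c*dy),1e3*(p[2]-w[2]),-np.radians((w[3]-a+540)%360-180)),end="")
        print(); p=np.array(call[-1][:3]); a=call[-1][3]
E
python3 - <<'E'
from h import *
b=(.626,-.051);P=(.472,.3255)
seq([[(*b,.2,101)],[(*b,.055,101)],[(*b,.18,101)],[(*P,.16,101)],[(*P,.019,101)]])
E
```

```text
t 1.7 at [ 0.189  -0.5165  0.2313] ang 20.1 open 85.8 grip 0.0 F [ 0.6 -0.7  0.3]
  [570.3, -287.0, 31.3, -1.412]
  [0.0, 0.0, 145.0, -0.000]
  [0.0, 0.0, -125.0, -0.000]
  [399.0, -79.3, 20.0, -0.000]
  [0.0, 0.0, 141.0, -0.000]
```

{"api": "carry_out", "payload": {"plan": [[[570.3,-287,31,-1.412,85],[570.3,-287,31,-1.412,85],[570.3,-287,31,-1.412,85],[570.3,-287,31,-1.412,85],[570.3,-287,31,-1.412,85],[570.3,-287,31,-1.412,85],[570.3,-287,31,-1.412,60],[570.3,-287,31,-1.412,45],[570.3,-287,31,-1.412,45],[570.3,-287,31,-1.412,45]]]}}

```text
t: 2.7
eef_pos: [0.5321, -0.1507, 0.2071]
tool_rot: [1.993, 2.428, 0.0]
ft_force: [1.3, -0.8, -0.7]
opening: 0.528
grip_force: 0.0
```

```bash
python3 - <<'E'
from h import *
b=(.626,-.051)
seq([[(*b,.2,101)],[(*b,.055,101)]])
E
```

```text
t 2.7 at [ 0.5321 -0.1507  0.2071] ang 101.2 open 45.1 grip 0.0 F [ 1.3 -0.8 -0.7]
  [79.5, 111.5, 7.1, 0.004]
  [0.0, 0.0, 145.0, -0.000]
```

{"api": "carry_out", "payload": {"plan": [[[79.5,111.5,7,0,45],[79.5,111.5,7,0,45],[79.5,111.5,7,0,45],[79.5,111.5,7,0,45],[79.5,111.5,55,0,45],[79.5,111.5,100,0,45],[79.5,111.5,100,0,45],[79.5,111.5,100,0,45]]]}}

```text
t: 3.5
eef_pos: [0.6242, -0.0536, 0.1072]
tool_rot: [-1.998, -2.422, 0.002]
ft_force: [-0.1, 0.2, 1.3]
opening: 0.525
grip_force: 0.0
```

```bash
python3 - <<'E'
from h import *
b=(.626,-.051)
seq([[(*b,.055,101)]])
E
```

```text
t 3.5 at [ 0.6242 -0.0536  0.1072] ang 101.0 open 44.8 grip 0.0 F [-0.1  0.2  1.3]
  [2.2, 2.2, 52.2, -0.001]
```

{"api": "carry_out", "payload": {"plan": [[[2.2,2.2,30,0,45],[2.2,2.2,52,0,45],[2.2,2.2,52,0,45],[2.2,2.2,52,0,20],[2.2,2.2,52,0,5],[2.2,2.2,52,0,0],[2.2,2.2,52,0,0],[2.2,2.2,52,0,0],[2.2,2.2,52,0,0],[2.2,2.2,52,0,0]]]}}

```text
t: 4.5
eef_pos: [0.6288, -0.051, 0.0578]
tool_rot: [1.996, 2.421, 0.003]
ft_force: [-0.3, 0.0, 6.2]
opening: 0.098
grip_force: 60.6
```

```bash
python3 - <<'E'
from h import *
p,M,s=tool(); b=(p[0],p[1]);P=(.472,.3255)
seq([[(*b,.14,101),(*P,.12,101)],[(*P,.019,101)]])
E
```

```text
t 4.5 at [ 0.6288 -0.051   0.0578] ang 101.0 open 8.3 grip 60.6 F [-0.3  0.   6.2]
  [0.0, 0.0, -82.2, -0.000]  [399.5, -82.1, -62.2, -0.000]
  [0.0, 0.0, 101.0, -0.000]
```

{"api": "carry_out", "payload": {"plan": [[[0,0,-40,0,0],[0,0,-82,0,0],[40,-8,-82,0,0],[80,-16,-82,0,0],[400,-82,-82,0,0],[400,-82,-82,0,0],[400,-82,-82,0,0],[400,-82,-82,0,0],[400,-82,-82,0,0],[400,-82,-82,0,0]]]}}

```text
t: 5.5
eef_pos: [0.4798, 0.3038, 0.1383]
tool_rot: [1.998, 2.423, 0.003]
ft_force: [2.2, 0.5, -0.0]
opening: 0.097
grip_force: 59.5
```

{"api": "carry_out", "payload": {"plan": [[[0,0,0,0,0],[0,0,0,0,0],[0,0,0,0,0]]]}}

```text
t: 5.8
eef_pos: [0.4809, 0.3013, 0.1376]
tool_rot: [1.999, 2.423, 0.001]
ft_force: [0.9, 0.2, -0.6]
opening: 0.1
grip_force: 59.5
```

```bash
python3 - <<'E'
from h import *
P=(.4745,.3255)
seq([[(*P,.025,101)]])
img("top","cB",(100,170,440,370),2.3)
E
```

```text
t 5.8 at [0.4809 0.3013 0.1376] ang 101.0 open 8.5 grip 59.5 F [ 0.9  0.2 -0.6]
  [25.0, -1.7, 112.6, -0.001]
```

View pics/cB.png

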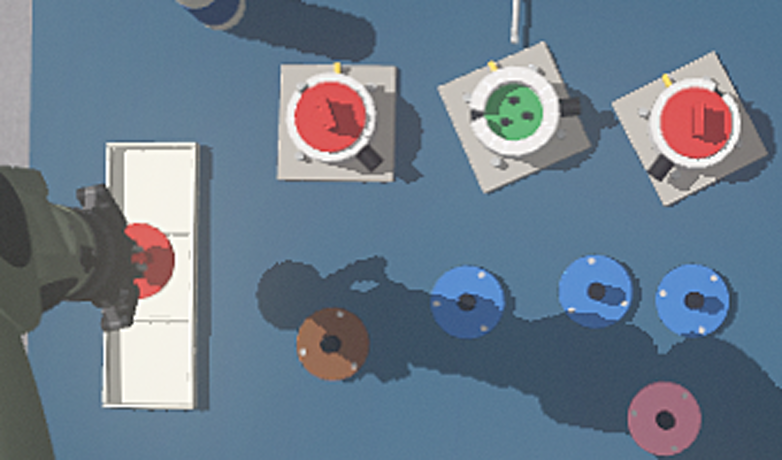

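{"api": "carry_out", "payload": {"plan": [[[25,-1.7,40,0,0],[25,-1.7,80,0,0],[25,-1.7,105,0,0],[25,-1.7,115,0,0],[25,-1.7,115,0,0],[25,-1.7,115,0,10],[25,-1.7,115,0,30],[25,-1.7,115,0,30],[25,-1.7,80,0,30],[25,-1.7,30,0,30]]]}}

```text
t: 6.85
eef_pos: [0.4718, 0.3247, 0.1056]
tool_rot: [-1.997, -2.422, 0.009]
ft_force: [1.2, -0.0, 0.7]
opening: 0.349
grip_force: 0.0
```

```bash
python3 - <<'E'
from h import *
c=(.6105,-.231)
seq([[(*c,.12,180)],[(*c,.055,180)]])
print([(r["xyz"],r["conf"]) for r in robot.recognise("cap1","top")])
E
```

```text
t 6.8 at [0.4718 0.3247 0.1056] ang 101.0 open 29.8 grip 0.0 F [ 1.2 -0.   0.7]
  [-572.0, 30.3, -14.4, -1.379]
  [0.0, 0.0, 65.0, -0.000]
[([0.6257, 0.1323, 0.0504], 0.85), ([0.6278, -0.0531, 0.0455], 0.65), ([0.6082, -0.2274, 0.0534], 0.6), ([0.4812, 0.2848, 0.1328], 0.58), ([0.4511, 0.3194, 0.0043], 0.27)]
```

{"api": "carry_out", "payload": {"plan": [[[-572,30.3,-20,-1.379,45],[-572,30.3,-20,-1.379,45],[-572,30.3,-20,-1.379,45],[-572,30.3,-20,-1.379,45],[-572,30.3,-20,-1.379,45],[-572,30.3,-20,-1.379,45],[-572,30.3,-20,-1.379,45],[-572,30.3,-20,-1.379,45],[-572,30.3,-20,-1.379,45],[-572,30.3,-20,-1.379,45]]]}}

```text
t: 7.9
eef_pos: [0.5876, -0.1269, 0.1239]
tool_rot: [-0.009, 3.14, -0.0]
ft_force: [0.3, 1.1, 0.2]
opening: 0.528
grip_force: 0.0
```

```bash
python3 - <<'E'
from h import *
c=(.6105,-.231)
seq([[(*c,.11,180)]])
E
```

```text
t 7.9 at [ 0.5876 -0.1269  0.1239] ang -179.7 open 45.1 grip 0.0 F [0.3 1.1 0.2]
  [-22.2, -104.2, 13.9, 0.006]
```

{"api": "carry_out", "payload": {"plan": [[[-22,-104,14,0,45],[-22,-104,14,0,45],[-22,-104,14,0,45],[-22,-104,14,0,45],[-22,-104,14,0,45]]]}}

```text
t: 8.4
eef_pos: [0.6087, -0.2279, 0.1093]
tool_rot: [0.001, -3.141, -0.001]
ft_force: [0.8, 0.8, 0.1]
opening: 0.526
grip_force: 0.0
```

```bash
python3 - <<'E'
from h import *
c=(.6105,-.231)
seq([[(*c,.056,180)]])
E
```

```text
t 8.4 at [ 0.6087 -0.2279  0.1093] ang -180.0 open 44.9 grip 0.0 F [0.8 0.8 0.1]
  [-1.8, -3.1, 53.3, 0.001]
```

{"api": "carry_out", "payload": {"plan": [[[-1.8,-3,30,0,45],[-1.8,-3,53,0,45],[-1.8,-3,53,0,45],[-1.8,-3,53,0,20],[-1.8,-3,53,0,5],[-1.8,-3,53,0,0],[-1.8,-3,53,0,0],[-1.8,-3,53,0,0],[-1.8,-3,20,0,0],[-1.8,-3,-30,0,0]]]}}

```text
t: 9.4
eef_pos: [0.6085, -0.2308, 0.1372]
tool_rot: [0.0, -3.136, -0.005]
ft_force: [0.9, 0.2, 0.4]
opening: 0.103
grip_force: 59.9
```

```bash
python3 - <<'E'
from h import *
P=(.383,.327)
seq([[(*P,.14,180)]])
E
```

```text
t 9.4 at [ 0.6085 -0.2308  0.1372] ang -180.0 open 8.8 grip 59.9 F [0.9 0.2 0.4]
  [225.4, 557.8, -2.8, 0.000]
```

{"api": "carry_out", "payload": {"plan": [[[225,558,-3,0,0],[225,558,-3,0,0],[225,558,-3,0,0],[225,558,-3,0,0],[225,558,-3,0,0],[225,558,-3,0,0],[225,558,-3,0,0],[225,558,-3,0,0],[225,558,-3,0,0],[225,558,-3,0,0]]]}}

```text
t: 10.4
eef_pos: [0.4232, 0.2334, 0.1425]
tool_rot: [0.0, 3.14, 0.001]
ft_force: [1.5, 0.8, -0.5]
opening: 0.101
grip_force: 59.8
```

```bash
python3 - <<'E'
from h import *
P=(.381,.327)
seq([[(*P,.025,180)]])
E
```

```text
t 10.4 at [0.4232 0.2334 0.1425] ang 180.0 open 8.6 grip 59.8 F [ 1.5  0.8 -0.5]
  [42.2, 93.6, 117.5, -0.000]
```

{"api": "carry_out", "payload": {"plan": [[[42,93.6,0,0,0],[42,93.6,0,0,0],[42,93.6,0,0,0],[42,93.6,0,0,0],[42,93.6,60,0,0],[42,93.6,80,0,0],[42,93.6,80,0,0]]]}}

```text
t: 11.1
eef_pos: [0.3797, 0.3219, 0.0586]
tool_rot: [-0.004, -3.135, 0.007]
ft_force: [-0.9, -0.6, -0.5]
opening: 0.099
grip_force: 59.8
```

```bash
python3 - <<'E'
from h import *
P=(.381,.327)
seq([[(*P,.021,180)]])
E
```

```text
t 11.1 at [0.3797 0.3219 0.0586] ang 179.8 open 8.5 grip 59.8 F [-0.9 -0.6 -0.5]
  [-1.2, 5.1, 37.6, -0.003]
```

{"api": "carry_out", "payload": {"plan": [[[-1.2,5,25,0,0],[-1.2,5,38,0,0],[-1.2,5,38,0,0],[-1.2,5,38,0,10],[-1.2,5,38,0,30],[-1.2,5,38,0,30],[-1.2,5,20,0,30],[-1.2,5,-20,0,30],[-1.2,5,-60,0,45],[-1.2,5,-60,0,45]]]}}

```text
t: 12.1
eef_pos: [0.3865, 0.3326, 0.1275]
tool_rot: [-0.001, 3.133, 0.009]
ft_force: [1.3, 0.0, 1.2]
opening: 0.52
grip_force: 0.0
```

```bash
python3 - <<'E'
from h import *
seq([[(.6244,.1312,.12,204)]])
E
```

```text
t 12.1 at [0.3865 0.3326 0.1275] ang -180.0 open 44.4 grip 0.0 F [1.3 0.  1.2]
  [-237.8, -201.5, 7.5, -0.419]
```

{"api": "carry_out", "payload": {"plan": [[[-239,-202,7,-0.419,45],[-239,-202,7,-0.419,45],[-239,-202,7,-0.419,45],[-239,-202,7,-0.419,45],[-239,-202,7,-0.419,45],[-239,-202,7,-0.419,45],[-239,-202,7,-0.419,45],[-239,-202,7,-0.419,45],[-239,-202,7,-0.419,45],[-239,-202,7,-0.419,45]]]}}

```text
t: 13.1
eef_pos: [0.6208, 0.1292, 0.1145]
tool_rot: [0.655, -3.071, -0.001]
ft_force: [-0.1, 0.2, -0.9]
opening: 0.527
grip_force: 0.0
```

```bash
python3 - <<'E'
from h import *
seq([[(.6244,.1312,.056,204)]])
E
```

```text
t 13.1 at [0.6208 0.1292 0.1145] ang -155.9 open 45.0 grip 0.0 F [-0.1  0.2 -0.9]
  [-4.1, 0.3, 58.5, 0.001]
```

{"api": "carry_out", "payload": {"plan": [[[-4,0,30,0,45],[-4,0,58,0,45],[-4,0,58,0,45],[-4,0,58,0,20],[-4,0,58,0,5],[-4,0,58,0,0],[-4,0,58,0,0],[-4,0,58,0,0],[-4,0,20,0,0],[-4,0,-25,0,0]]]}}

```text
t: 14.1
eef_pos: [0.624, 0.1297, 0.1391]
tool_rot: [0.652, -3.069, -0.001]
ft_force: [1.5, -0.2, 0.2]
opening: 0.103
grip_force: 60.2
```

```bash
python3 - <<'E'
from h import *
seq([[(.561,.324,.14,204)]])
E
```

```text
t 14.1 at [0.624  0.1297 0.1391] ang -156.0 open 8.8 grip 60.2 F [ 1.5 -0.2  0.2]
  [-21.5, 203.1, -0.9, 0.000]
```

{"api": "carry_out", "payload": {"plan": [[[-21.5,203,0,0,0],[-21.5,203,0,0,0],[-21.5,203,0,0,0],[-21.5,203,0,0,0],[-21.5,203,0,0,0],[-21.5,203,40,0,0],[-21.5,203,80,0,0],[-21.5,203,80,0,0]]]}}

```text
t: 14.9
eef_pos: [0.5586, 0.322, 0.0547]
tool_rot: [0.651, -3.063, 0.004]
ft_force: [-0.9, -0.5, -1.1]
opening: 0.098
grip_force: 60.1
```

```bash
python3 - <<'E'
from h import *
seq([[(.561,.325,.021,204)]])
E
```

```text
t 14.9 at [0.5586 0.322  0.0547] ang -156.0 open 8.3 grip 60.1 F [-0.9 -0.5 -1.1]
  [-3.4, 1.7, 33.7, 0.000]
```

{"api": "carry_out", "payload": {"plan": [[[-3.4,1.7,20,0,0],[-3.4,1.7,34,0,0],[-3.4,1.7,34,0,0],[-3.4,1.7,34,0,10],[-3.4,1.7,34,0,30],[-3.4,1.7,34,0,30],[-3.4,1.7,15,0,30],[-3.4,1.7,-30,0,30],[-3.4,1.7,-70,0,30],[-3.4,1.7,-70,0,30]]]}}

```text
t: 15.9
eef_pos: [0.5693, 0.329, 0.1373]
tool_rot: [-0.651, 3.061, 0.004]
ft_force: [0.5, 1.0, 0.1]
opening: 0.35
grip_force: 0.0
```

```bash
python3 - <<'E'
from h import *
img("top","g0",(130,180,450,340),2.5)
img("side","s1",(130,180,470,460),2)
seq([])
E
```

```text
t 16.0 at [0.5663 0.3276 0.1319] ang -156.0 open 30.0 grip 0.0 F [ 0.  -0.6 -1.2]
```

View pics/g0.png

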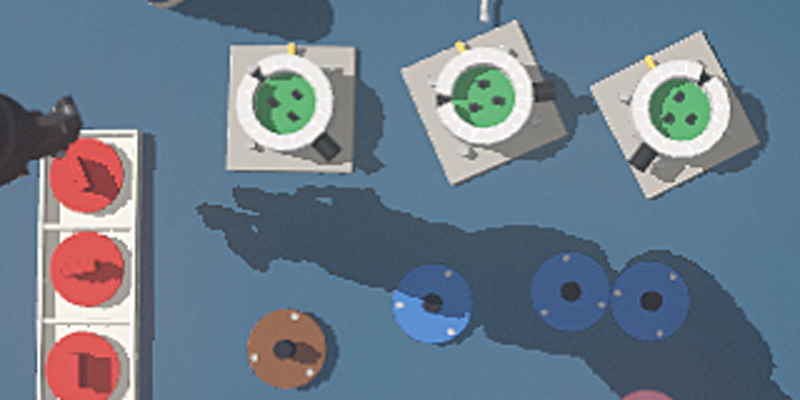

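View pics/s1.png

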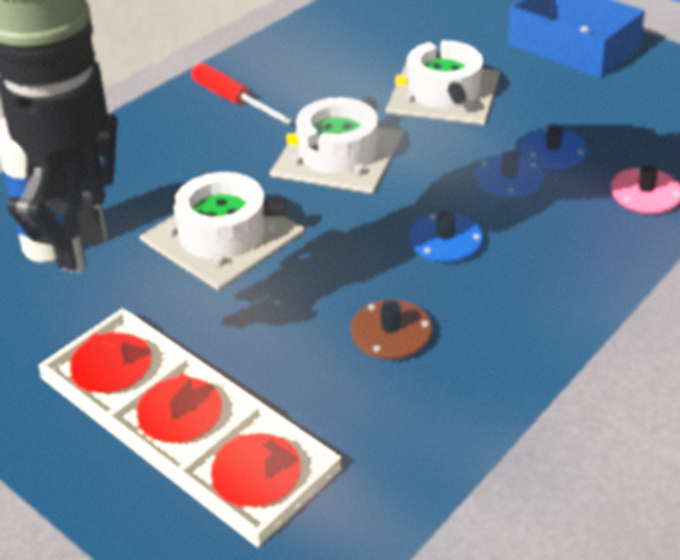

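```bash
cat >> h.py <<'E'
C={'A':(.6247,.1314),'B':(.6266,-.0515),'C':(.6111,-.231)}
def gp(k,a,z,r=.060):
    t=np.radians(a); return (C[k][0]+r*np.cos(t),C[k][1]+r*np.sin(t),z,a)
def arc(k,a0,a1,n,z=.024): return [gp(k,a0+(a1-a0)*i/n,z) for i in range(1,n+1)]
E
python3 - <<'E'
from h import *
d=robot.get_image("top"); ang=lambda v:np.degrees(np.arctan2(v[1],v[0]))
for k,s in {'A':(258,73),'B':(443,99),'C':(704,78)}.items():
    S=atz(d,s[0]/2.5+129.7,s[1]/2.5+179.7,.046)[:2]-C[k]; print(k,np.linalg.norm(S),ang(S))
seq([[gp('A',-137,.10)],[gp('A',-137,.024)],arc('A',-137,-182.4,8)])
E
```

```text
A 0.03657759536410568 41.368388781008484
B 0.0374461160126506 94.17362846322108
C 0.034961746987436676 -39.57676874465588
t 16.1 at [0.5651 0.3271 0.1301] ang -156.0 open 29.8 grip 0.0 F [-0.2  0.5 -0.1]
  [81.9, -222.5, 30.1, -0.331]
  [-0.0, 0.0, 76.0, -0.000]
  [-0.3, 5.9, 0.0, 0.099]  [-1.2, 11.8, 0.0, 0.198]  [-2.6, 17.6, 0.0, 0.297]  [-4.6, 23.2, 0.0, 0.396]  [-7.2, 28.5, 0.0, 0.495]  [-10.3, 33.6, 0.0, 0.594]  [-13.9, 38.3, 0.0, 0.693]  [-17.9, 42.7, 0.0, 0.792]
```

{"api": "carry_out", "payload": {"plan": [[[82,-222,25,-0.33,32],[82,-222,25,-0.33,32],[82,-222,25,-0.33,32],[82,-222,25,-0.33,32],[82,-222,25,-0.33,32],[82,-222,25,-0.33,32],[82,-222,25,-0.33,32],[82,-222,25,-0.33,32]]]}}

```text
t: 16.85
eef_pos: [0.5799, 0.0918, 0.104]
tool_rot: [1.15, -2.922, -0.001]
ft_force: [-0.1, 0.5, -0.1]
opening: 0.375
grip_force: 0.0
```

```bash
python3 - <<'E'
from h import *
seq([[gp('A',-137.5,.024)]])
E
```

```text
t 16.9 at [0.5799 0.0918 0.104 ] ang -137.0 open 32.0 grip 0.0 F [-0.1  0.5 -0.1]
  [0.2, -1.0, 80.0, 0.008]
```

Now I descend, then sweep the arc in a second call.

{"api": "carry_out", "payload": {"plan": [[[0,-1,40,0,32],[0,-1,70,0,32],[0,-1,80,0,32],[0,-1,80,0,26],[0,-1,80,0,24],[0,-1,80,0,24]]]}}

```text
t: 17.45
eef_pos: [0.5827, 0.0907, 0.0264]
tool_rot: [-1.149, 2.921, -0.001]
ft_force: [0.1, -0.4, 0.0]
opening: 0.28
grip_force: 0.0
```

```bash
python3 - <<'E'
from h import *
seq([arc('A',-137,-182.4,8)])
E
```

```text
t 17.4 at [0.5827 0.0907 0.0264] ang -137.0 open 23.9 grip 0.0 F [ 0.1 -0.4  0. ]
  [1.2, 7.0, 2.4, 0.098]  [0.3, 12.9, 2.4, 0.197]  [-1.1, 18.7, 2.4, 0.296]  [-3.1, 24.3, 2.4, 0.396]  [-5.7, 29.6, 2.4, 0.495]  [-8.8, 34.7, 2.4, 0.594]  [-12.3, 39.5, 2.4, 0.693]  [-16.3, 43.8, 2.4, 0.792]
```

{"api": "carry_out", "payload": {"plan": [[[1,7,1,0.098,24],[0,13,1,0.197,24],[-1,18.7,1,0.296,24],[-3,24.3,1,0.396,24],[-5.7,29.6,1,0.495,24],[-8.8,34.7,1,0.594,24],[-12.3,39.5,1,0.693,24],[-16.3,43.8,1,0.792,24],[-16.3,43.8,1,0.792,18],[-16.3,43.8,1,0.792,17]]]}}

```text
t: 18.45
eef_pos: [0.5646, 0.1339, 0.0255]
tool_rot: [0.063, 3.138, 0.002]
ft_force: [-0.8, 0.8, 6.1]
opening: 0.204
grip_force: 15.1
```

{"api": "carry_out", "payload": {"plan": [[[0,0,0,0,17],[0,0,0,0,17],[0,0,0,0,17]]]}}

```text
t: 18.75
eef_pos: [0.5646, 0.1339, 0.0255]
tool_rot: [0.063, 3.138, 0.002]
ft_force: [-1.0, 1.2, 5.9]
opening: 0.206
grip_force: 15.1
```

```bash
python3 - <<'E'
from h import *
p,M,s=tool();v=p[:2]-C['A'];print(np.linalg.norm(v),np.degrees(np.arctan2(v[1],v[0])))
seq([[gp('A',-182.4,.024)]])
E
```

```text
0.0601266839862609 177.62473264160803
t 18.8 at [0.5646 0.1339 0.0255] ang 177.7 open 17.6 grip 15.1 F [-1.   1.2  5.9]
  [-0.1, 0.0, 1.5, 0.002]
```

{"api": "carry_out", "payload": {"plan": [[[0,0,0,0,24],[0,0,0,0,30],[0,0,0,0,30],[0,0,-40,0,30],[0,0,-85,0,30],[0,0,-85,0,30]]]}}

```text
t: 19.35
eef_pos: [0.5677, 0.1338, 0.1146]
tool_rot: [0.066, 3.131, 0.002]
ft_force: [0.9, -0.2, 0.6]
opening: 0.352
grip_force: 0.0
```

```bash
python3 - <<'E'
from h import *
seq([[gp('B',-86,.11)]])
E
```

```text
t 19.4 at [0.5677 0.1338 0.1146] ang 177.6 open 30.1 grip 0.0 F [ 0.9 -0.2  0.6]
  [-73.4, -242.3, 4.6, -1.683]
```

{"api": "carry_out", "payload": {"plan": [[[-76,-242,4,-1.5,32],[-76,-242,4,-1.5,32],[-76,-242,4,-1.5,32],[-76,-242,4,-1.5,32],[-76,-242,4,-1.5,32],[-76,-242,4,-1.5,32],[-76,-242,4,-1.5,32],[-76,-242,4,-1.5,32],[-76,-242,4,-1.5,32],[-76,-242,4,-1.5,32]]]}}

```text
t: 20.35
eef_pos: [0.6286, -0.1118, 0.1039]
tool_rot: [2.065, -2.367, -0.001]
ft_force: [-0.3, 0.6, -0.5]
opening: 0.376
grip_force: 0.0
```

```bash
python3 - <<'E'
from h import *
seq([[gp('B',-86,.024)]])
E
```

```text
t 20.4 at [ 0.6286 -0.1118  0.1039] ang -97.8 open 32.1 grip 0.0 F [-0.3  0.6 -0.5]
  [-0.7, -2.1, 79.9, -0.206]
```

{"api": "carry_out", "payload": {"plan": [[[-0.7,-2,0,-0.2,32],[-0.7,-2,0,-0.2,32],[-0.7,-2,40,-0.2,32],[-0.7,-2,70,-0.2,32],[-0.7,-2,79,-0.2,32],[-0.7,-2,79,-0.2,26],[-0.7,-2,79,-0.2,24],[-0.7,-2,79,-0.2,24]]]}}

```text
t: 21.15
eef_pos: [0.6322, -0.1116, 0.0274]
tool_rot: [-2.284, 2.156, -0.004]
ft_force: [0.0, -0.1, -0.2]
opening: 0.281
grip_force: 0.1
```

```bash
python3 - <<'E'
from h import *
seq([arc('B',-86,-157.2,10)])
E
```

```text
t 21.1 at [ 0.6322 -0.1116  0.0274] ang -86.7 open 24.0 grip 0.1 F [ 0.  -0.1 -0.2]
  [-0.7, 8.9, 3.4, 0.112]  [-2.0, 16.2, 3.4, 0.237]  [-4.2, 23.3, 3.4, 0.361]  [-7.3, 30.1, 3.4, 0.485]  [-11.1, 36.5, 3.4, 0.609]  [-15.8, 42.3, 3.4, 0.734]  [-21.1, 47.5, 3.4, 0.858]  [-27.0, 52.1, 3.4, 0.982]  [-33.5, 55.8, 3.4, 1.106]  [-40.3, 58.7, 3.4, 1.231]
```

{"api": "carry_out", "payload": {"plan": [[[-0.7,8.9,2,0.112,24],[-2,16.2,2,0.237,24],[-4.2,23.3,2,0.361,24],[-7.3,30,2,0.485,24],[-11,36.5,2,0.61,24],[-15.8,42.3,2,0.734,24],[-21,47.5,2,0.858,24],[-27,52,2,0.982,24],[-33.5,55.8,2,1.106,24],[-40.3,58.7,2,1.231,24]]]}}

```text
t: 22.15
eef_pos: [0.5718, -0.076, 0.0258]
tool_rot: [-0.61, 3.079, -0.007]
ft_force: [1.3, -5.5, 0.5]
opening: 0.281
grip_force: 2.0
```

{"api": "carry_out", "payload": {"plan": [[[0,0,0,0,22],[0,0,0,0,18],[0,0,0,0,17],[0,0,0,0,17],[0,0,0,0,17]]]}}

```text
t: 22.65
eef_pos: [0.5714, -0.0753, 0.0255]
tool_rot: [-0.624, 3.077, -0.003]
ft_force: [-1.6, -2.8, 8.0]
opening: 0.204
grip_force: 18.2
```

```bash
python3 - <<'E'
from h import *
p,M,s=tool();v=p[:2]-C['B'];print(np.linalg.norm(v),np.degrees(np.arctan2(v[1],v[0])))
seq([[gp('B',-157.2,.024)]])
E
```

```text
0.060094202368360224 -156.71863072854575
t 22.6 at [ 0.5714 -0.0753  0.0255] ang -157.1 open 17.5 grip 18.2 F [-1.6 -2.8  8. ]
  [-0.1, 0.5, 1.5, 0.002]
```

{"api": "carry_out", "payload": {"plan": [[[0,1,0,0,17],[0,1,0,0,17],[0,1,0,0,24],[0,1,0,0,30],[0,1,0,0,30],[0,1,-40,0,30],[0,1,-85,0,30],[0,1,-85,0,32]]]}}

```text
t: 23.45
eef_pos: [0.5739, -0.0742, 0.1144]
tool_rot: [-0.62, 3.071, -0.006]
ft_force: [0.9, 0.1, 0.5]
opening: 0.378
grip_force: 0.0
```

```bash
python3 - <<'E'
from h import *
seq([[gp('C',140.6,.11)]])
E
```

```text
t 23.4 at [ 0.5739 -0.0742  0.1144] ang -157.2 open 32.3 grip 0.0 F [0.9 0.1 0.5]
  [54.5, -105.9, 4.4, 1.086]
```

{"api": "carry_out", "payload": {"plan": [[[52,-107,4,1.086,32],[52,-107,4,1.086,32],[52,-107,4,1.086,32],[52,-107,4,1.086,32],[52,-107,4,1.086,32],[52,-107,4,1.086,32],[52,-107,4,1.086,32],[52,-107,4,1.086,32],[52,-107,4,1.086,32],[52,-107,4,1.086,32]]]}}

```text
t: 24.45
eef_pos: [0.563, -0.192, 0.1042]
tool_rot: [-1.058, -2.957, -0.001]
ft_force: [-0.3, 0.1, -0.4]
opening: 0.373
grip_force: 0.0
```

```bash
python3 - <<'E'
from h import *
seq([[gp('C',140.6,.024)]])
E
```

```text
t 24.4 at [ 0.563  -0.192   0.1042] ang 140.6 open 31.9 grip 0.0 F [-0.3  0.1 -0.4]
  [-1.9, 0.4, 80.2, 0.001]
```

{"api": "carry_out", "payload": {"plan": [[[-2,0,40,0,32],[-2,0,70,0,32],[-2,0,80,0,32],[-2,0,80,0,26],[-2,0,80,0,24],[-2,0,80,0,24]]]}}

```text
t: 25.05
eef_pos: [0.5661, -0.1941, 0.0264]
tool_rot: [1.059, 2.955, -0.0]
ft_force: [-0.0, -0.4, -0.2]
opening: 0.285
grip_force: 0.0
```

```bash
python3 - <<'E'
from h import *
seq([arc('C',140.6,205.6,9)])
E
```

```text
t 25.1 at [ 0.5661 -0.1941  0.0264] ang 140.6 open 24.3 grip 0.0 F [-0.  -0.4 -0.2]
  [1.3, -7.5, 2.4, -0.127]  [-0.1, -14.9, 2.4, -0.253]  [-2.4, -22.1, 2.4, -0.379]  [-5.7, -28.9, 2.4, -0.505]  [-9.7, -35.3, 2.4, -0.631]  [-14.6, -41.1, 2.4, -0.757]  [-20.1, -46.3, 2.4, -0.883]  [-26.2, -50.7, 2.4, -1.009]  [-32.9, -54.3, 2.4, -1.135]
```

{"api": "carry_out", "payload": {"plan": [[[1.3,-7.5,1,-0.127,24],[0,-15,1,-0.253,24],[-2.4,-22,1,-0.379,24],[-5.7,-29,1,-0.505,24],[-9.7,-35.3,1,-0.631,24],[-14.6,-41,1,-0.757,24],[-20,-46.3,1,-0.883,24],[-26.2,-50.7,1,-1.009,24],[-33,-54.3,1,-1.135,24],[-33,-54.3,1,-1.135,24]]]}}

```text
t: 26.05
eef_pos: [0.5568, -0.2576, 0.0253]
tool_rot: [-0.694, 3.062, -0.003]
ft_force: [1.0, 0.7, -1.4]
opening: 0.282
grip_force: 0.0
```

{"api": "carry_out", "payload": {"plan": [[[0,0,0,0,22],[0,0,0,0,18],[0,0,0,0,17],[0,0,0,0,17],[0,0,0,0,17]]]}}

```text
t: 26.55
eef_pos: [0.5562, -0.2565, 0.0246]
tool_rot: [-0.695, 3.063, -0.001]
ft_force: [-0.5, 0.4, 5.5]
opening: 0.202
grip_force: 14.7
```

```bash
python3 - <<'E'
from h import *
p,M,s=tool();v=p[:2]-C['C'];print(np.linalg.norm(v),np.degrees(np.arctan2(v[1],v[0])))
seq([[gp('C',205.6,.024)]])
E
```

```text
0.060522825365328665 -155.1121109681605
t 26.6 at [ 0.5562 -0.2565  0.0246] ang -154.4 open 17.3 grip 14.7 F [-0.5  0.4  5.5]
  [-0.5, -0.8, 0.6, -0.001]
```

{"api": "carry_out", "payload": {"plan": [[[0,-1.2,0,0,17],[0,-1.2,0,0,17],[0,-1.2,0,0,24],[0,-1.2,0,0,30],[0,-1.2,0,0,30],[0,-1.2,-40,0,30],[0,-1.2,-90,0,30],[40,90,-130,0,45],[40,100,-130,0,45],[40,100,-130,0,45]]]}}

```text
t: 27.55
eef_pos: [0.4736, -0.1809, 0.1549]
tool_rot: [0.697, -3.062, -0.002]
ft_force: [0.4, -0.2, -1.1]
opening: 0.526
grip_force: 0.0
```

```bash
python3 - <<'E'
from h import *
seq([])
d=img("top","h1",(215,180,440,340),3.5)
hs=cv2.cvtColor(d["pixels"],cv2.COLOR_RGB2HSV).astype(int)
for n in("cover1","housing1_slot"):
    for c in("top","side"): print(n,c,[(np.round(r["xyz"],3).tolist(),round(r["conf"],2)) for r in robot.recognise(n,c)])
E
```

```text
t 27.6 at [ 0.4736 -0.1809  0.1549] ang -154.4 open 45.0 grip 0.0 F [ 0.4 -0.2 -1.1]
cover1 top [([0.438, -0.0, 0.008], 0.67), ([0.44, -0.117, 0.008], 0.66), ([0.397, 0.135, 0.012], 0.56), ([0.546, -0.442, 0.003], 0.49)]
cover1 side [([0.397, 0.146, 0.012], 0.92), ([0.44, -0.124, 0.012], 0.87), ([0.314, -0.19, 0.01], 0.85), ([0.429, -0.192, 0.018], 0.72), ([0.428, 0.002, 0.014], 0.63)]
housing1_slot top [([0.62, -0.227, 0.039], 0.9), ([0.623, -0.049, 0.04], 0.37), ([0.441, -0.114, 0.011], 0.29)]
housing1_slot side [([0.601, -0.213, 0.034], 0.75)]
```

View pics/h1.png

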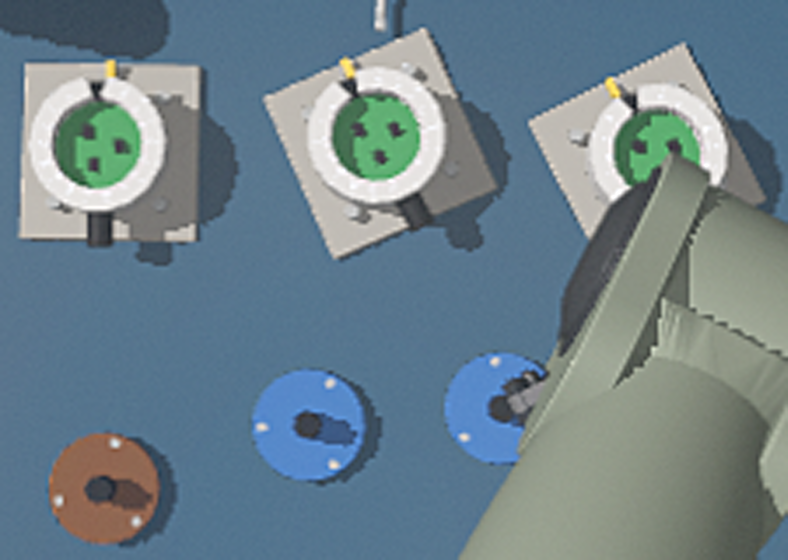

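```bash
python3 - <<'E'
from h import *
d=robot.get_image("top"); ang=lambda v:np.degrees(np.arctan2(v[1],v[0]))
f=lambda x,y,z:atz(d,x/3.5+214.64,y/3.5+179.64,z)[:2]
for k,s,g in(('A',(97,90),(100,228)),('B',(349,85),(416,210)),('C',(628,102),None)):
    S=f(*s,.044)-C[k]; print(k,np.linalg.norm(S).round(4),ang(S).round(1), g and ang(f(*g,.043)-C[k]).round(1))
print(f(308,425,.036),f(500,408,.036))
seq([[(*f(308,425,.036),.1,-180)]])
E
```

```text
A 0.0356 4.1 178.7
B 0.0382 31.0 -156.2
C 0.0371 27.2 None
[ 0.43842635 -0.00059502] [ 0.44670792 -0.12525701]
t 27.9 at [ 0.4774 -0.1844  0.1533] ang -154.4 open 45.3 grip 0.0 F [ 0.2 -0.7  0.5]
  [-44.1, 182.7, 53.3, 0.446]
```

{"api": "carry_out", "payload": {"plan": [[[-44,183,40,0.446,40],[-44,183,40,0.446,40],[-44,183,40,0.446,40],[-44,183,40,0.446,40],[-44,183,70,0.446,40],[-44,183,90,0.446,40],[-44,183,90,0.446,40],[-44,183,90,0.446,40]]]}}

```text
t: 28.65
eef_pos: [0.4375, 0.0002, 0.0634]
tool_rot: [-0.0, -3.14, -0.0]
ft_force: [0.7, -0.1, 1.3]
opening: 0.467
grip_force: 0.0
```

```bash
python3 - <<'E'
from h import *
seq([[(.4384,-.0006,.016,-180)]])
E
```

```text
t 28.6 at [4.375e-01 2.000e-04 6.340e-02] ang 180.0 open 39.9 grip 0.0 F [ 0.7 -0.1  1.3]
  [-0.9, -0.8, 47.4, -0.000]
```

{"api": "carry_out", "payload": {"plan": [[[-0.9,-0.8,30,0,40],[-0.9,-0.8,46,0,40],[-0.9,-0.8,46,0,40],[-0.9,-0.8,46,0,20],[-0.9,-0.8,46,0,10],[-0.9,-0.8,46,0,0],[-0.9,-0.8,46,0,0],[-0.9,-0.8,46,0,0],[-0.9,-0.8,46,0,0]]]}}

```text
t: 29.55
eef_pos: [0.4394, -0.0007, 0.0191]
tool_rot: [-0.001, 3.139, -0.002]
ft_force: [-0.9, -0.9, 6.1]
opening: 0.181
grip_force: 58.9
```

```bash
python3 - <<'E'
from h import *
seq([[(.4384,-.0006,.1,-180),(*C['A'],.1,-180)]])
E
```

```text
t 29.6 at [ 0.4394 -0.0007  0.0191] ang -180.0 open 15.5 grip 58.9 F [-0.9 -0.9  6.1]
  [1.0, 0.1, -80.9, 0.000]  [-185.4, 132.1, -80.9, 0.000]
```

{"api": "carry_out", "payload": {"plan": [[[0,0,-40,0,0],[0,0,-80,0,0],[-185.4,132,-81,0,0],[-185.4,132,-81,0,0],[-185.4,132,-81,0,0],[-185.4,132,-81,0,0],[-185.4,132,-81,0,0],[-185.4,132,-81,0,0],[-185.4,132,-81,0,0],[-185.4,132,-81,0,0]]]}}

```text
t: 30.55
eef_pos: [0.622, 0.1312, 0.0986]
tool_rot: [0.0, -3.14, 0.001]
ft_force: [0.4, -1.2, -0.8]
opening: 0.177
grip_force: 58.9
```

```bash
python3 - <<'E'
from h import *
seq([[(C['A'][0],C['A'][1],.059,-180)]])
E
```

```text
t 30.6 at [0.622  0.1312 0.0986] ang -180.0 open 15.2 grip 58.9 F [ 0.4 -1.2 -0.8]
  [-2.7, 0.2, 39.6, 0.000]
```

{"api": "carry_out", "payload": {"plan": [[[-2.7,0,0,0,0],[-2.7,0,20,0,0],[-2.7,0,30,0,0],[-2.7,0,34,0,0],[-2.7,0,37,0,0],[-2.7,0,39,0,0],[-2.7,0,40,0,0],[-2.7,0,40,0,0]]]}}

```text
t: 31.35
eef_pos: [0.6261, 0.1318, 0.0601]
tool_rot: [-0.001, 3.141, -0.001]
ft_force: [-2.9, -0.7, 4.9]
opening: 0.185
grip_force: 59.5
```

```bash
python3 - <<'E'
from h import *
seq([[(C['A'][0],C['A'][1],.060,-180)]])
E
```

```text
t 31.4 at [0.6261 0.1318 0.0601] ang -180.0 open 15.8 grip 59.5 F [-2.9 -0.7  4.9]
  [1.4, -0.4, 0.1, 0.001]
```

{"api": "carry_out", "payload": {"plan": [[[1,0,0,0,15],[1,0,0,0,30],[1,0,0,0,40],[1,0,0,0,40],[1,0,-40,0,40],[1,0,-60,0,40],[100,0,-60,0,40],[100,0,-60,0,40],[100,0,-60,0,40]]]}}

```text
t: 32.25
eef_pos: [0.5146, 0.1315, 0.1159]
tool_rot: [0.003, -3.127, 0.002]
ft_force: [-0.3, 0.5, 0.0]
opening: 0.468
grip_force: 0.0
```

```bash
python3 - <<'E'
from h import *
d=img("top","v1",(215,180,440,350),3.5)
hs=cv2.cvtColor(d["pixels"],cv2.COLOR_RGB2HSV).astype(int)
bl=((hs[...,0]>104)&(hs[...,0]<116)&(hs[...,1]>140)).astype(np.uint8)
bl[:190]=0;bl[:,430:]=0
n,lab,st,cen=cv2.connectedComponentsWithStats(bl)
for i in range(1,n):
    if st[i,4]>150:
        (x,y),r=cv2.minEnclosingCircle(np.argwhere(lab==i)[:,::-1].astype(np.float32)); print(st[i],round(r,1),atz(d,x,y,.012).round(4))
print([(np.round(r["xyz"],3).tolist(),round(r["conf"],2)) for r in robot.recognise("cover1","side")])
seq([[(.4467,-.1253,.06,-180)]])
E
```

```text
[228 204  31  32 506] 15.7 [0.6316 0.1387 0.012 ]
[([0.397, 0.146, 0.012], 0.92), ([0.44, -0.124, 0.012], 0.87), ([0.314, -0.19, 0.01], 0.85), ([0.429, -0.192, 0.018], 0.72), ([0.428, 0.002, 0.014], 0.63)]
t 32.4 at [0.5246 0.1319 0.1187] ang -179.9 open 39.9 grip 0.0 F [1.1 1.2 0.8]
  [78.2, -257.1, 58.7, 0.001]
```

View pics/v1.png

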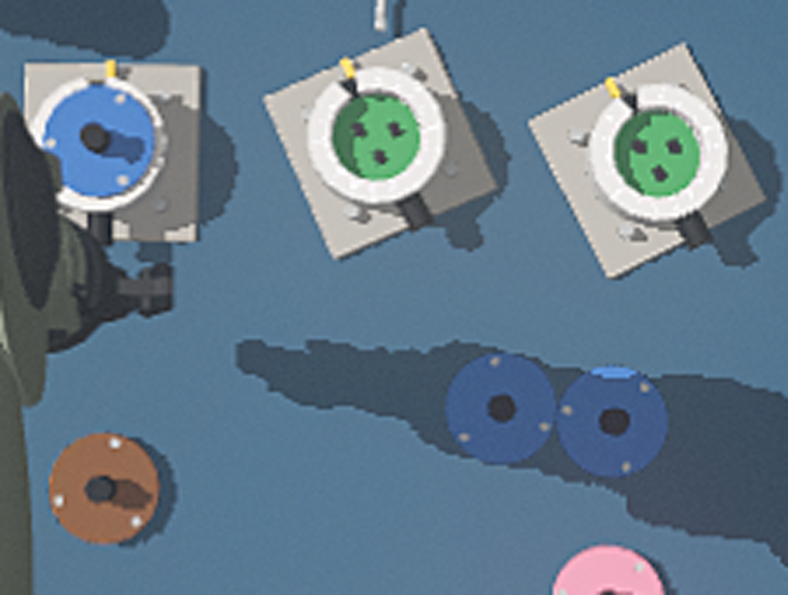

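```bash
python3 - <<'E'
from h import *
d=robot.get_image("top"); f=lambda x,y,z:atz(d,x/3.5+214.64,y/3.5+179.64,z)[:2]
a,b=f(502,408,.036),f(614,420,.036);print(a,b,f(500,409,.012),f(612,422,.012))
g=f(693,228,.043)-C['C'];print(np.degrees(np.arctan2(g[1],g[0])))
seq([[(*a,.065,180)]])
E
```

```text
[ 0.44667772 -0.12655379] [ 0.43715272 -0.19906387] [ 0.44619647 -0.12643959] [ 0.43583579 -0.20028353]
-155.76675669376507
t 32.4 at [0.5269 0.132  0.1193] ang -180.0 open 40.4 grip 0.0 F [ 0.3 -1.2  0.3]
  [80.4, -258.5, 54.3, 0.001]
```

{"api": "carry_out", "payload": {"plan": [[[80,-258.5,20,0,40],[80,-258.5,20,0,40],[80,-258.5,20,0,40],[80,-258.5,20,0,40],[80,-258.5,20,0,40],[80,-258.5,20,0,40],[80,-258.5,54,0,40],[80,-258.5,54,0,40],[80,-258.5,54,0,40],[80,-258.5,54,0,40]]]}}

```text
t: 33.4
eef_pos: [0.4476, -0.1268, 0.0657]
tool_rot: [-0.002, 3.14, -0.001]
ft_force: [-0.4, 0.3, 0.3]
opening: 0.466
grip_force: 0.0
```

```bash
python3 - <<'E'
from h import *
seq([[(.4465,-.1265,.017,-180)]])
E
```

```text
t 33.4 at [ 0.4476 -0.1268  0.0657] ang -179.9 open 39.8 grip 0.0 F [-0.4  0.3  0.3]
  [1.1, 0.3, 48.7, 0.002]
```

{"api": "carry_out", "payload": {"plan": [[[1,0,30,0,40],[1,0,48,0,40],[1,0,48,0,40],[1,0,48,0,20],[1,0,48,0,10],[1,0,48,0,0],[1,0,48,0,0],[1,0,48,0,0],[1,0,48,0,0]]]}}

```text
t: 34.3
eef_pos: [0.4465, -0.1269, 0.0182]
tool_rot: [-0.002, 3.139, -0.001]
ft_force: [-1.2, 1.9, 7.0]
opening: 0.183
grip_force: 58.9
```

```bash
python3 - <<'E'
from h import *
seq([[(*C['B'],.1,-180)]])
E
```

```text
t 34.3 at [ 0.4465 -0.1269  0.0182] ang -179.9 open 15.6 grip 58.9 F [-1.2  1.9  7. ]
  [-180.2, 75.2, -81.8, 0.001]
```

{"api": "carry_out", "payload": {"plan": [[[0,0,-40,0,0],[0,0,-80,0,0],[-180,75,-82,0,0],[-180,75,-82,0,0],[-180,75,-82,0,0],[-180,75,-82,0,0],[-180,75,-82,0,0],[-180,75,-82,0,0],[-180,75,-82,0,0],[-180,75,-82,0,0]]]}}

```text
t: 35.3
eef_pos: [0.6239, -0.0522, 0.099]
tool_rot: [-0.001, -3.141, -0.0]
ft_force: [0.2, -0.5, -1.0]
opening: 0.187
grip_force: 58.8
```

```bash
python3 - <<'E'
from h import *
seq([[(*C['B'],.059,-180)]])
E
```

```text
t 35.3 at [ 0.6239 -0.0522  0.099 ] ang 180.0 open 16.0 grip 58.8 F [ 0.2 -0.5 -1. ]
  [-2.7, 0.7, 40.0, -0.001]
```

{"api": "carry_out", "payload": {"plan": [[[-1.5,0.5,0,0,0],[-1.5,0.5,20,0,0],[-1.5,0.5,30,0,0],[-1.5,0.5,34,0,0],[-1.5,0.5,37,0,0],[-1.5,0.5,39,0,0],[-1.5,0.5,41,0,0],[-1.5,0.5,41,0,0]]]}}

```text
t: 36.1
eef_pos: [0.6269, -0.0512, 0.0593]
tool_rot: [-0.001, 3.141, -0.001]
ft_force: [-2.9, 0.2, 6.8]
opening: 0.18
grip_force: 59.5
```

```bash
python3 - <<'E'
from h import *
seq([[(*C['B'],.0592,-180)]])
E
```

```text
t 36.1 at [ 0.6269 -0.0512  0.0593] ang -180.0 open 15.4 grip 59.5 F [-2.9  0.2  6.8]
  [0.3, -0.3, 0.1, 0.001]
```

Seated at the expected height (0.0593 against 0.0592). I'll release it and go to the third cover at (.437,-.1995).

{"api": "carry_out", "payload": {"plan": [[[0,0,0,0,15],[0,0,0,0,30],[0,0,0,0,40],[0,0,0,0,40],[0,0,-40,0,40],[0,0,-60,0,40],[0,0,-60,0,40],[100,0,-60,0,40],[100,0,-60,0,40],[100,0,-60,0,40]]]}}

```text
t: 37.1
eef_pos: [0.5146, -0.0488, 0.1137]
tool_rot: [0.0, -3.125, -0.006]
ft_force: [0.9, 0.8, -0.2]
opening: 0.469
grip_force: 0.0
```

```bash
python3 - <<'E'
from h import *
for c in("top","side"): print([(np.round(r["xyz"],3).tolist(),round(r["conf"],2)) for r in robot.recognise("cover1",c)])
seq([[(.4368,-.1997,.065,-180)]])
E
```

```text
[([0.396, 0.134, 0.011], 0.83), ([0.626, 0.128, 0.05], 0.76), ([0.434, -0.198, 0.014], 0.65), ([0.321, -0.196, 0.009], 0.65), ([0.438, -0.127, 0.009], 0.6)]
[([0.397, 0.146, 0.012], 0.92), ([0.44, -0.124, 0.012], 0.87), ([0.314, -0.19, 0.01], 0.85), ([0.429, -0.192, 0.018], 0.72), ([0.428, 0.002, 0.014], 0.63)]
t 37.2 at [ 0.5248 -0.0508  0.1169] ang -180.0 open 40.3 grip 0.0 F [0.9 0.5 0.7]
  [88.0, -148.8, 51.9, 0.000]
```

```bash
python3 - <<'E'
from h import *
for c in("top","side"):
    robot.get_image(c); print([(np.round(r["xyz"],3).tolist(),round(r["conf"],2)) for r in robot.recognise("cover1",c)])
seq([[(.4368,-.1997,.065,-180)]])
E
```

```text
[([0.399, 0.138, 0.012], 0.9), ([0.434, -0.205, 0.01], 0.64), ([0.626, 0.132, 0.048], 0.57), ([0.318, -0.196, 0.01], 0.56), ([0.467, 0.313, 0.006], 0.51), ([0.601, 0.135, 0.049], 0.19)]
[([0.62, -0.046, 0.051], 0.79), ([0.392, 0.144, 0.011], 0.77), ([0.616, 0.134, 0.054], 0.73), ([0.433, -0.192, 0.014], 0.72)]
t 37.4 at [ 0.5286 -0.0515  0.1181] ang -180.0 open 40.1 grip 0.0 F [0.9 0.6 0.6]
  [92.0, -148.1, 53.1, 0.001]
```

{"api": "carry_out", "payload": {"plan": [[[91,-148,20,0,40],[91,-148,20,0,40],[91,-148,20,0,40],[91,-148,20,0,40],[91,-148,53,0,40],[91,-148,53,0,40],[91,-148,53,0,40],[91,-148,53,0,40]]]}}

```text
t: 38.2
eef_pos: [0.437, -0.1993, 0.0656]
tool_rot: [-0.003, 3.141, -0.001]
ft_force: [-0.2, -0.6, -0.7]
opening: 0.471
grip_force: 0.0
```

```bash
python3 - <<'E'
from h import *
seq([[(.4368,-.1997,.017,-180)]])
E
```

```text
t 38.2 at [ 0.437  -0.1993  0.0656] ang -179.9 open 40.2 grip 0.0 F [-0.2 -0.6 -0.7]
  [0.2, -0.4, 48.6, 0.002]
```

{"api": "carry_out", "payload": {"plan": [[[0,-0.4,30,0,40],[0,-0.4,48,0,40],[0,-0.4,48,0,40],[0,-0.4,48,0,20],[0,-0.4,48,0,10],[0,-0.4,48,0,0],[0,-0.4,48,0,0],[0,-0.4,48,0,0],[0,-0.4,48,0,0]]]}}

```text
t: 39.1
eef_pos: [0.437, -0.2, 0.0183]
tool_rot: [-0.002, 3.139, -0.001]
ft_force: [-0.2, 2.3, 6.3]
opening: 0.185
grip_force: 58.9
```

```bash
python3 - <<'E'
from h import *
seq([[(*C['C'],.1,-180)]])
E
```

```text
t 39.1 at [ 0.437  -0.2     0.0183] ang -179.9 open 15.8 grip 58.9 F [-0.2  2.3  6.3]
  [-174.1, -31.2, -81.7, 0.001]
```

{"api": "carry_out", "payload": {"plan": [[[0,0,-40,0,0],[0,0,-80,0,0],[-174,-31,-82,0,0],[-174,-31,-82,0,0],[-174,-31,-82,0,0],[-174,-31,-82,0,0],[-174,-31,-82,0,0],[-174,-31,-82,0,0],[-174,-31,-82,0,0],[-174,-31,-82,0,0]]]}}

```text
t: 40.1
eef_pos: [0.6085, -0.2303, 0.099]
tool_rot: [0.0, -3.141, -0.001]
ft_force: [-0.2, -0.2, -0.9]
opening: 0.181
grip_force: 58.7
```

```bash
python3 - <<'E'
from h import *
seq([[(*C['C'],.059,-180)]])
E
```

```text
t 40.1 at [ 0.6085 -0.2303  0.099 ] ang -180.0 open 15.4 grip 58.7 F [-0.2 -0.2 -0.9]
  [-2.6, -0.7, 40.0, 0.000]
```

{"api": "carry_out", "payload": {"plan": [[[-1.5,-0.5,0,0,0],[-1.5,-0.5,20,0,0],[-1.5,-0.5,30,0,0],[-1.5,-0.5,34,0,0],[-1.5,-0.5,37,0,0],[-1.5,-0.5,39,0,0],[-1.5,-0.5,41,0,0],[-1.5,-0.5,41,0,0]]]}}

```text
t: 40.9
eef_pos: [0.6115, -0.2312, 0.0593]
tool_rot: [-0.001, 3.141, -0.001]
ft_force: [-2.6, 0.9, 5.6]
opening: 0.186
grip_force: 59.4
```

```bash
python3 - <<'E'
from h import *
seq([[(*C['C'],.0593,-180)]])
E
```

```text
t 40.9 at [ 0.6115 -0.2312  0.0593] ang -180.0 open 15.9 grip 59.4 F [-2.6  0.9  5.6]
  [0.4, 0.2, -0.0, 0.001]
```

{"api": "carry_out", "payload": {"plan": [[[0,0,0,0,15],[0,0,0,0,30],[0,0,0,0,40],[0,0,0,0,40],[0,0,-40,0,40],[0,0,-90,0,40],[0,0,-140,0,40],[220,-200,-140,0,40],[220,-200,-140,0,40],[220,-200,-140,0,40]]]}}

```text
t: 41.9
eef_pos: [0.4996, -0.3328, 0.1984]
tool_rot: [-0.003, 3.141, -0.002]
ft_force: [-0.9, -0.2, -0.5]
opening: 0.468
grip_force: 0.0
```

{"api": "carry_out", "payload": {"plan": [[[130,-120,0,0,40],[130,-120,0,0,40],[130,-120,0,0,40],[130,-120,0,0,40],[130,-120,0,0,40],[130,-120,0,0,40]]]}}

```text
t: 42.5
eef_pos: [0.3701, -0.4523, 0.1977]
tool_rot: [0.001, 3.141, 0.001]
ft_force: [0.1, -0.3, -0.7]
opening: 0.467
grip_force: 0.0
```

```bash
python3 - <<'E'
from h import *
seq([])
a=img("top")["pixels"][180:265,215:440]; b=img("side")["pixels"][180:310,180:405]
o=np.vstack([cv2.resize(x,None,fx=2.7,fy=2.7,interpolation=cv2.INTER_CUBIC) for x in(a,b)])
cv2.imwrite("pics/fin.png",o[:,:,::-1])
E
```

```text
t 42.5 at [ 0.3701 -0.4523  0.1977] ang 179.9 open 39.9 grip 0.0 F [ 0.1 -0.3 -0.7]
```

View pics/fin.png

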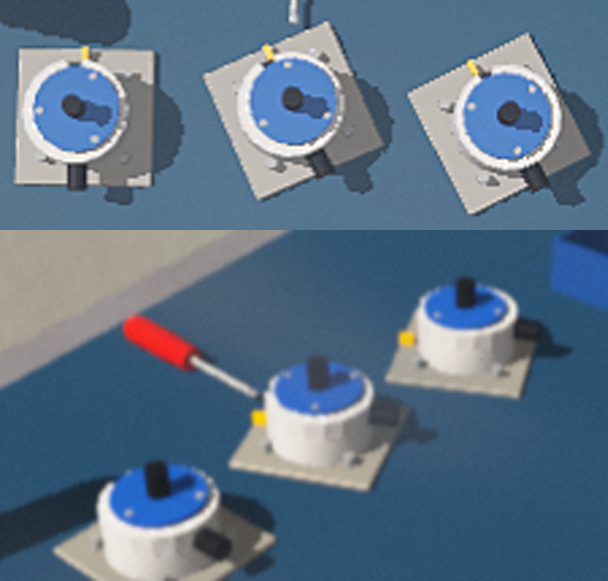

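The final view shows all three covers level on their housings, with the glands opposite the yellow marks, at crop pixels (77,177), (319,162) and (538,176). I'll check the gland angles numerically before handing in.

```bash
python3 - <<'E'
from h import *
d=robot.get_image("top")
for k,g in(('A',(77,178)),('B',(319,163)),('C',(538,177))):
    v=atz(d,g[0]/2.7+214.7,g[1]/2.7+179.7,.043)[:2]-C[k]; print(k,np.degrees(np.arctan2(v[1],v[0])).round(1))
E
```

```text
A 178.8
B -158.0
C -153.5
```

Targets are 177.5, -157.3 and -154.5, so all three are within about 1.5°. I'm handing in.

```bash
python3 -c "
from plant import robot
print(robot.sign_off())"
```

```text
the job is handed in; nothing more can be done
None
```

The job is handed in: all three dust caps are in tray pockets, the three housings are turned to within about 1.5° of their marks by camera measurement, and a blue cover sits level on each; the sign-off call returned no verdict.

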